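# Stopper a baby bottle with self-closing tongs

### The arm

A 7-joint arm with a two-finger parallel gripper is mounted at the origin on the work surface. World frame = base frame: x ahead of the robot, y to its left, z up, the work surface at z = 0. Lengths are in mm, angles in rad, forces in N, time in s.
With the tool pointing down it reaches from about 400 to 900 mm from the base axis. Payload 5.5 kg.
Tool frame: the origin (TCP) lies at the very end of the fingers, on their centre line; the grasp point (between the pads) lies 19 mm behind it; z points along the fingers, y is the line along which they close (so a half turn about z gives the same grasp; the last joint's range is limited). The gripper opens to 85 mm and grips with 20 to 120 N. Pads are 22 mm wide; open, the fingers measure 114 mm over their backs; the gripper's body (76 mm by 85 mm) begins 54 mm behind the grasp point. The pads swing forward as they close: fully open they stand 13 mm farther back than shut.
Start: joints at [1.455, 0.501, -0.427, 1.55, 0.221, 1.138, -0.21], TCP at [240.406, -603.908, 231.31] pointing down, gripper open.
Joint ranges: [-2.88, 2.88], [-0.31, 2.03], [-1.54, 1.56], [0.2, 2.42], [-1.41, 4.55], [0.19, 2.02], [-2.57, 2.57]. Speed limits (rad/s): [2.57, 2.57, 3.14, 3.14, 3.14, 3.14, 3.14].

### API

Orientations are given as a unit quaternion [w, x, y, z].
In Python, from station import bot gives the robot as it stands. The module is installed in compiled form; this text tells all that it offers.
- The arm moves only by the tool move_arm, never from a script. Its arguments are lists of equal length, an entry for each row: "delta_pos": the shift along the tool's x, y, z in mm, a list of three; "twist": the turn about the tool's z in degrees. In form: {"delta_pos": [[x, y, z], ...], "twist": [twist, ...]}. A call has 1 to 10 rows; each row shifts and turns the commanded pose from where the row before left it, along the tool's axes as they then stand; what a row does not reach is not made up. A row lasts 1/12 s, in which the tool goes at most 41.7 mm and 7.16 degrees, less where a joint would pass 70% of its speed; a pose out of reach is approached as far as the arm can. A call with a gripper value outside its range is refused whole. "gripper" is the finger opening in mm, from 0 to 85.4, set as the call begins (left out, the last holds). The fingers move at their own pace and stop on an object; the grip force is fixed at half the most. Time passes only in rows, so rows that do not move let the fingers close. It gives the time, the measured TCP pose, the force, the opening and the grip force at its end, in the units of the state.
- bot.sense(): the state, without advancing time (a new reading comes with each control period).
- bot.grab_frame(name): name is "scene" or "top" or "wrist"; returns the picture (420x560x3 uint8, red, green, blue); there is no depth.
- bot.camera_info(name): a dict with "fx", "fy", "cx", "cy" (pixels), "R" (3x3) and "t" (3): a world point X has camera coordinates R X + t; the wrist camera has in their place "hand_eye" (4x4, takes a point from camera to tool coordinates, whose origin is the TCP and whose axes are the flange's). Camera axes: x right, y down, z forward; pixel columns grow to the right and rows downward; lengths in mm; the calibration is good to about 2 mm. The wrist camera is an equidistant fisheye: a pixel r from the principal point sees the ray r / f radians off the axis. A picture is of the moment at which its call begins: read the wrist's pose just before it. camera_info takes no time and is no camera call.
- bot.close_job(): hands the job in; it is judged then, once.
Trained networks look in the newest picture that a camera, given by its name, has taken for a name from the list of things; names that differ only in an ending like _2 or _b are one class to them, and where a whole thing is asked for, a point or a joint stands for the part that bears it (a point fixed in the world has none). Each returns a list of dicts, best first, with "score" (0 to 1); they miss things now and then, are a little off and sometimes report something else, mostly with a low value. They report only what shows in the picture. A call takes as long as a camera call. They do not tell look-alikes from the thing itself.
- bot.trace(thing, camera): "region" (420x560 bool, what is visible of it) and "rect" ([left, top, width, height] in pixels, round what is visible of it).
The state is a dict: "time_s": time; "joint_positions": joint angles; "dq": joint speeds; "tau": joint torques, N m; "tool_pos": TCP position; "eef_rot": TCP orientation; "wrist_force": force on the tool from outside, world axes, zero at the start; "wrist_torque": the same for the moment, N m; "finger_gap": finger opening in mm; "grip_force": force on a finger pad.
Only numpy, scipy, OpenCV 4.12 (cv2) and the standard library are available. Lean on these libraries where they do the work, as an engineer would, in place of code of your own. Each camera call takes 0.05 s, during which the arm holds its last target. There are 200 camera calls.

### The job

Use the self-closing tongs from their wooden holder to take the freshly sterilised stopper (the piece with the straight knob) out of the draining tray and press it gently but fully home in the bottle, so that the grey gasket goes down flush with the bottle's rim; never touch the stopper with the gripper, and never push on the bottle with more than 14 N. Then take the tongs off it and stand them back in their holder, jaws down, and let go. Leave the teat, the beaker and the jar where they are.

Things in the scene. Friction and masses are not known exactly. Their poses are not given: they have to be found in the camera images.
- tongs: Steel cross-lock tongs, 128 mm tall, 110 g, upright in the holder, jaws down. Origin: midway between the jaws at their lower ends; z up, y the squeeze direction (yaw and yaw + pi are alike). The jaws move parallel along y, each V-shaped inside, 36 mm tall, 19 mm wide (x); shut, they are 15 mm across (y). Squeezing the pads OPENS the jaws (the arms cross).
- tongs_pads (a point): Point midway between the tongs' two upright black rubber pads, 108 mm above their origin. Pads face +y and -y, outer faces 62 mm apart at rest, 24 mm wide (x), from 90 to 126 mm above the origin; a lip under each (85 to 89 mm) juts out to 40 mm from the middle: keep fingertips above it. Between the pads only a 12 x 10 mm spine, top at 128 mm.
- pad_a (a joint): Give (m) of one pad on its arm, sprung: 5 N to start, then 2.5 N per mm (0 to 0.008); both sides alike. Pad spacing = 62 mm - 2 x (leg_a + pad_a). Empty tongs: at 62 to 55 mm held with 5 to 14 N, jaws shut. On the 16 mm knob: 45 mm apart (15.6 N) just frees the knob, 54 mm (5 N) just lets go of the tongs; 50 mm holds both (10 N; knob 5.6 N per jaw).
- leg_a (a joint): Opening (m) of one jaw from shut, sprung: 14 N to start, then 0.4 N per mm (0 to 0.012); both sides alike, each opens by the same. Pads squeezed closer than 55 mm open the empty jaws; 31 mm apart (18 N) opens them 10 mm each, clearing a round part of 26 mm. On the 16 mm knob they stop at 4 mm each.
- holder: Fixed block of light wood, 60 x 60 x 55 mm, with one open well in its top, 27 mm (its x) by 25 mm (its y) wide, 49 mm deep (floor 6 mm above the table), in which the tongs stand. Origin: centre of its underside; the tongs' y starts along its y.
- tray: Fixed grey plastic draining tray, 100 mm (x) by 180 mm (y), 30 mm high, with two round sockets of 23 mm diameter, 26 mm deep, 45 mm either side of its middle along its y. Origin: centre of its underside.
- stopper: Loose white plastic stopper, 40 g, round about its z, standing in one of the two tray sockets (either one). Origin: centre of its lower end; z up. A stem of 20 mm diameter, tapered at its foot to 14 mm, 22 mm long; a flange of 34 mm diameter from 22 to 27 mm; a straight round knob of 16 mm diameter from 27 to 49 mm.
- teat: Bystander: loose white teat in the other tray socket, the same stem and flange but a tapering nipple on top, 59 mm in all. Origin: centre of its lower end, z up. Leave it.
- station: Fixed white bottle stand, 100 x 90 mm, 95 mm column at its -x side. Its grey height-adjustable foot firmly holds a clear open bottle (neck 47 mm wide) upright over the origin (centre of the underside; z up). The foot's setting varies, unmeasured: the bottle's rim is 108 to 138 mm above the table. A grey gasket ring (gasket) in the mouth takes the stopper's stem.
- gasket (a joint): How far (m) the grey gasket ring, 38 mm outside and 23 mm inside diameter, has been pushed down into the bottle's mouth: 0 at the start, when it stands 6 mm proud of the rim; 0.006 at its stop, flush with the rim. It moves stiffly under about 5 N, stays where it is pushed, and stops hard at 6 mm. The stopper's flange bears on its top.
- beaker: Bystander: orange open beaker, 68 mm diameter, 85 mm tall. Origin: centre of its underside.
- jar: Bystander: jar with a steel lid, 60 mm diameter, 75 mm tall. Origin: centre of its underside.
Not all that is in view belongs to the job. What is shaped like the tongs but blue is not meant.

How it is judged (in metres and radians):
On the way, in this order (a step that is already met when the one before it is completed fails the run):
1. the stopper hangs clear of the tray in the jaws of the tongs (contact force between tongs and stopper above 1 N and height (world z) of stopper above 0.04 m), for 0.2 s.
2. the stopper is pressed home in the bottle, upright, the gasket within 1.5 mm of flush (value of joint gasket above 0.0045 m and horizontal distance between stopper and station below 0.003 m and angle between stopper's own z axis and vertical below 0.1 rad), for 0.2 s.
At the end, for the whole second after the job is handed in: Stopper upright (0.1 rad) in the bottle within 3 mm of its axis, gasket down at least 4.5 of 6 mm; tongs off it, jaws down in the holder's well (10 mm of its middle, tips within 8 mm of its floor, 0.25 rad of upright); all at rest (all of step 2 and contact force between tongs and stopper below 0.1 N and horizontal distance between tongs and holder below 0.01 m and height (world z) of tongs below 0.014 m and angle between tongs's own z axis and vertical below 0.25 rad and linear speed of each of tongs, stopper below 0.02 m/s); the robot touches nothing.
It fails at once if the gripper touches the stopper (contact force between any of the fingers, the arm and stopper above 0.3 N).
It fails at once if the bottle, gasket or stand is pushed with more than 14 N (contact force between station and anything else above 14 N).
It fails at once if the teat, the beaker or the jar is moved by more than 15 mm (distance of any of teat, beaker, jar from where it was at the start of the episode above 0.015 m).
It also fails if it takes over 67 s, if anything falls off the work surface, if the arm or the gripper's body presses on something with over 40 N, if the wrist force passes 120 N, or if a joint passes its speed limit or range.

## Working session

There is one attempt and no reset: what is moved stays moved. The work goes in short steps, Python scripts to look and compute and a tool call to move; the robot and the scene stay as the last step left them, time stands still between calls to the robot, and variables do not carry over. Pictures are saved under pics/ and viewed, at most 10 in all, crops included, and the job is handed in when it is done.

Besides the shell and the picture viewer there is one more tool, called after "Emit:" as name(argument=value, ...), one argument or row to a line, values as JSON. move_arm: Moves the arm, as the interface text tells. Its arguments: {"type":"object","properties":{"delta_pos":{"type":"array"},"twist":{"type":"array"},"gripper":{"type":"number"}},"required":["delta_pos","twist"]}

```bash
mkdir -p pics; cat > h.py <<'E'
import numpy as np, cv2
from station import bot
def save(n,img): cv2.imwrite('pics/'+n,cv2.cvtColor(np.ascontiguousarray(img),cv2.COLOR_RGB2BGR))
def ray(cam,u,v):
    c=bot.camera_info(cam);R=np.array(c['R']);t=np.array(c['t'])
    return -R.T@t, R.T@np.array([(u-c['cx'])/c['fx'],(v-c['cy'])/c['fy'],1])
def atz(cam,u,v,z):
    o,d=ray(cam,u,v); return o+d*(z-o[2])/d[2]
def proj(cam,X):
    c=bot.camera_info(cam);p=np.array(c['R'])@X+np.array(c['t']);return np.array([c['fx']*p[0]/p[2]+c['cx'],c['fy']*p[1]/p[2]+c['cy']])
E
python3 - <<'E'
from h import *
s=bot.sense();print(s['tool_pos'],s['eef_rot'],s['wrist_force'],s['finger_gap'])
a=bot.grab_frame('scene');b=bot.grab_frame('top')
save('s.png',a);save('t.png',b)
for c in('top','scene'):
    print(c,np.round(ray(c,280,210),2).tolist())
    for n in ['tongs','holder','tray','stopper','teat','station','gasket','beaker','jar']:
        print(n,[(round(d['score'],2),d['rect']) for d in bot.trace(n,c)][:3])
print(bot.camera_info('wrist'))
E
```

```text
[ 240.06702588 -603.30896113  230.27757564] [-9.46806597e-04  9.82114129e-01  1.88284146e-01 -1.48765988e-04] [-0.36453831 -0.11423315  0.30884189] 85.77084124052243
top [[335.24, -57.65, 1176.91], [0.16, 0.0, -0.99]]
tongs [(0.87, [381.5, 159.4, 39.7, 37.6]), (0.83, [384.9, 285.7, 40.4, 21.2]), (0.8, [438.8, 193.0, 43.6, 34.2])]
holder [(0.62, [380.9, 221.4, 38.6, 34.3]), (0.54, [386.6, 225.7, 20.9, 16.6])]
tray []
stopper [(0.67, [266.4, 182.5, 17.7, 9.7])]
teat [(0.67, [228.0, 187.4, 16.8, 11.8])]
station [(0.93, [86.1, 188.2, 52.7, 51.5])]
gasket [(0.76, [86.2, 191.7, 22.5, 15.8]), (0.67, [178.8, 103.4, 35.7, 34.1])]
beaker [(0.61, [184.5, 105.0, 29.5, 34.2])]
jar [(0.85, [283.3, 105.3, 29.4, 36.8]), (0.54, [386.2, 225.0, 15.7, 14.3])]
scene [[1144.53, -280.12, 764.65], [-0.68, 0.21, -0.7]]
tongs [(0.9, [168.5, 179.9, 31.4, 40.5]), (0.6, [121.5, 241.9, 38.5, 42.9]), (0.57, [179.5, 248.0, 39.6, 42.7])]
holder [(0.86, [174.3, 229.2, 33.9, 29.9])]
tray [(0.57, [283.4, 212.2, 77.8, 62.4])]
stopper [(0.61, [302.0, 236.5, 11.3, 17.1])]
teat [(0.52, [328.0, 219.7, 15.7, 16.0])]
station [(0.59, [390.9, 166.9, 44.6, 51.9])]
gasket [(0.46, [417.7, 166.0, 12.1, 6.8])]
beaker [(0.92, [382.2, 241.2, 31.3, 41.0])]
jar [(0.82, [300.4, 274.5, 23.6, 39.9])]
{'fx': 325.19226210127806, 'fy': 325.19226210127806, 'cx': 280.4244553894087, 'cy': 212.7452010430566, 'hand_eye': array([[-9.72092895e-04, -9.61274339e-01, -2.75591545e-01,
         6.96364554e+01],
       [ 9.99999502e-01, -8.72651979e-04, -4.83448999e-04,
         9.15341639e-01],
       [ 2.24231611e-04, -2.75591877e-01,  9.61274709e-01,
        -1.41742545e+02],
       [ 0.00000000e+00,  0.00000000e+00,  0.00000000e+00,
         1.00000000e+00]])}
```

```bash
python3 -c "
import cv2
t=cv2.imread('pics/t.png');cv2.imwrite('pics/t2.png',cv2.resize(t[90:330,60:500],None,fx=1.8,fy=1.8,interpolation=cv2.INTER_CUBIC))
t=cv2.imread('pics/s.png');cv2.imwrite('pics/s2.png',cv2.resize(t[140:340,100:450],None,fx=2.2,fy=2.2,interpolation=cv2.INTER_CUBIC))"
```

```text
(no output)
```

View pics/t2.png

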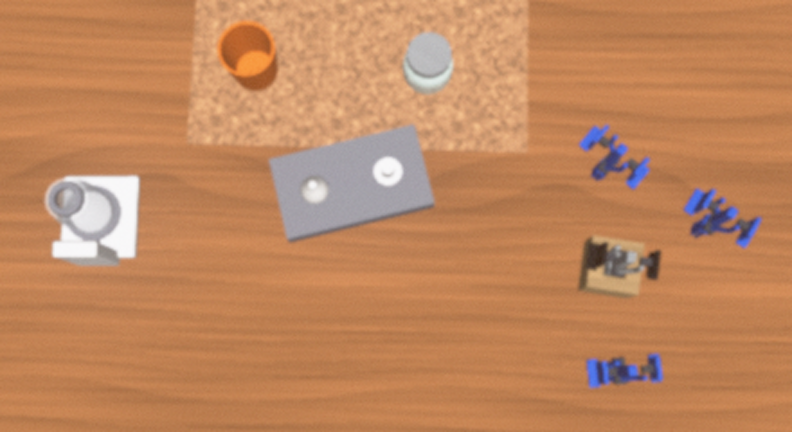

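View pics/s2.png

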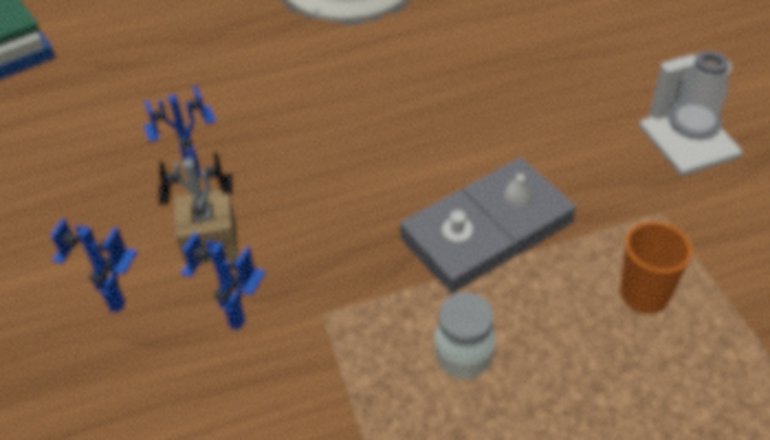

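The two views agree. Crop px refer to the top view.
- **Tongs:** the three blue look-alikes are at (615,158), (722,218) and (625,370). The steel tongs with black pads stand in the wood holder at (622,262), so those are the ones meant.
- **Stopper:** it is the piece at (388,171), with a flat white flange and a straight knob. The pointed greyish one at (315,188) is the teat.
- **Bottle:** its mouth is at (68,198).

```bash
python3 - <<'E'
from h import *
from scipy.spatial.transform import Rotation as Ro
s=bot.sense();w,x,y,z=s['eef_rot'];print(np.round(Ro.from_quat([x,y,z,w]).as_matrix(),3))
c=lambda a,b:(60+a/1.8,90+b/1.8)
for n,p,z in [('padL',c(597,252),108),('padR',c(653,264),108),('stopper',c(388,171),45),('teat',c(315,188),45),('mouth',c(68,198),125),('blue1L',c(594,136),120),('blue1R',c(637,172),120),('blue2L',c(702,200),120),('blue2R',c(748,232),120),('blue3L',c(597,373),120),('blue3R',c(655,367),120),('beaker',c(247,48),85),('jar',c(430,53),75)]:
    print(n,np.round(atz('top',*p,z),0))
E
python3 -c "
import cv2
t=cv2.imread('pics/t.png')
a=cv2.resize(t[210:270,365:435],(560,480),interpolation=cv2.INTER_CUBIC)
cv2.imwrite('pics/c1.png',a)"
```

```text
[[ 0.929  0.37   0.   ]
 [ 0.37  -0.929 -0.   ]
 [ 0.     0.    -1.   ]]
padL [ 474. -275.  108.]
padR [ 463. -336.  108.]
stopper [573. -41.  45.]
teat [550.  44.  45.]
mouth [517. 306. 125.]
blue1L [ 603. -270.  120.]
blue1R [ 563. -317.  120.]
blue2L [ 533. -388.  120.]
blue2R [ 499. -437.  120.]
blue3L [ 343. -271.  120.]
blue3R [ 351. -333.  120.]
beaker [706. 127.  85.]
jar [709. -87.  75.]
```

View pics/c1.png

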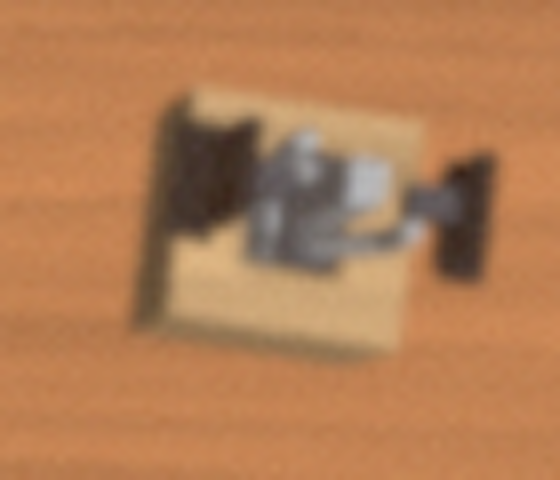

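The enlarged crop confirms steel tongs with black pads at (215,180) and (467,215), standing in the wood block. I'll move above them for a closer look.

Emit:
move_arm(
  delta_pos=[
    [32, -20, -7],
    [32, -20, -7],
    [32, -20, -7],
    [32, -20, -7],
    [32, -20, -7],
    [32, -20, -7],
    [32, -20, -7],
    [32, -20, -7],
    [32, -20, -7],
    [32, -20, -7],
  ],
  twist=[0, 0, 0, 0, 0, 0, 0, 0, 0, 0],
)

```text
time_s: 1.83
tool_pos: [464.6, -298.2, 302.0]
eef_rot: [0.0, 0.982, 0.188, 0.0]
wrist_force: [0.2, -1.2, 0.1]
finger_gap: 85.2
grip_force: 0.0
```

Emit:
move_arm(
  delta_pos=[
    [0, 0, 0],
    [0, 0, 0],
    [0, 0, 0],
    [0, 0, 0],
    [0, 0, 0],
    [0, 0, 0],
    [0, 0, 0],
  ],
  twist=[6.3, 6.3, 6.3, 6.3, 6.3, 0, 0],
)

```text
time_s: 2.42
tool_pos: [463.8, -299.6, 301.4]
eef_rot: [0.0, 0.996, -0.084, 0.0]
wrist_force: [-0.7, 0.3, 0.0]
finger_gap: 85.2
grip_force: 0.0
```

```bash
cat >> h.py <<'E'
from scipy.spatial.transform import Rotation as Ro
def tool():
    s=bot.sense();w,x,y,z=s['eef_rot'];return np.array(s['tool_pos']),Ro.from_quat([x,y,z,w]).as_matrix()
def wray(u,v,T):
    c=bot.camera_info('wrist');H=np.array(c['hand_eye']);d=np.array([u-c['cx'],v-c['cy']]);r=np.hypot(*d);th=r/c['fx']
    k=np.r_[d/max(r,1e-9)*np.sin(th),np.cos(th)];p,R=T
    return p+R@H[:3,3],R@H[:3,:3]@k
def watz(u,v,z,T):
    o,d=wray(u,v,T);return o+d*(z-o[2])/d[2]
def wproj(X,T):
    c=bot.camera_info('wrist');H=np.array(c['hand_eye']);p,R=T
    k=H[:3,:3].T@(R.T@(np.asarray(X)-p)-H[:3,3]);th=np.arctan2(np.hypot(k[0],k[1]),k[2])
    return np.array([c['cx'],c['cy']])+c['fx']*th*k[:2]/np.hypot(k[0],k[1])
def to(X,yaw=None):
    p,R=tool();a=np.degrees(np.arctan2(R[1,1],R[0,1]))
    print('tcp',p.round(1),'yaw_y',round(a,2),'tooldelta',(R.T@(np.array(X)-p)).round(1), 'tilt',R[:,2].round(3), '' if yaw is None else 'twist %.2f'%(((a-yaw+90)%180)-90))
E
python3 - <<'E'
from h import *
T=tool();print(T[0].round(1),T[1].round(3).tolist())
save('w1.png',bot.grab_frame('wrist'))
for n in ['tongs','holder','tongs_pads']: print(n,[(round(d['score'],2),d['rect']) for d in bot.trace(n,'wrist')])
E
```

```text
[ 463.8 -299.6  301.4] [[0.986, -0.167, 0.0], [-0.167, -0.986, -0.0], [0.0, 0.0, -1.0]]
tongs [(0.95, [339.7, 94.8, 74.5, 52.2]), (0.94, [223.1, 48.2, 76.7, 54.6]), (0.79, [265.6, 242.3, 70.4, 62.7]), (0.64, [247.1, 168.7, 73.2, 30.7])]
holder [(0.58, [32.0, 158.2, 24.6, 17.8])]
tongs_pads [(0.96, [252.6, 166.8, 68.7, 31.4]), (0.74, [339.4, 92.0, 76.1, 56.5]), (0.73, [218.8, 45.9, 80.1, 59.3]), (0.66, [268.2, 241.2, 67.4, 64.0])]
```

View pics/w1.png

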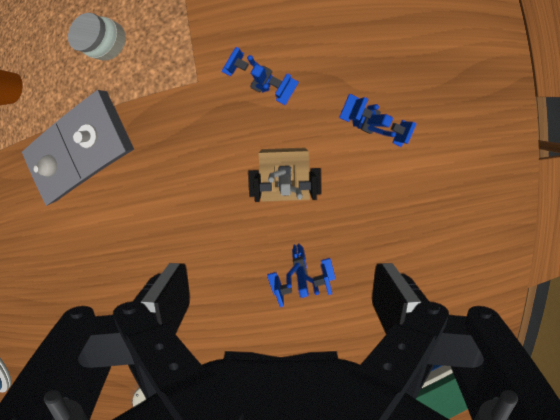

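The wrist picture shows the steel tongs at (285,180) with pads at (254,184) and (316,183). The stopper is at (86,135) with its knob at (80,137).

```bash
python3 - <<'E'
from h import *
T=tool()
im=cv2.cvtColor(cv2.imread('pics/w1.png'),cv2.COLOR_BGR2RGB)
g=im.max(2);m=np.zeros(g.shape,np.uint8);m[160:210,240:330]=(g[160:210,240:330]<55)
n,l,st,ce=cv2.connectedComponentsWithStats(m)
for i in range(1,n):
    if st[i,4]>15: print(st[i],ce[i].round(1),watz(*ce[i],114,T).round(1))
sub=im[165:205,240:330].astype(int)
gray=((abs(sub[...,0]-sub[...,2])<25)&(sub.max(2)>120)).astype(np.uint8)
n,l,st,ce=cv2.connectedComponentsWithStats(gray)
for i in range(1,n):
    if st[i,4]>8: c=ce[i]+[240,165];print('gray',st[i],c.round(1),watz(*c,134,T).round(1))
# predicted overlay compare
for X in [(468,-305,134)]: print(wproj(X,T))
to((467,-305,200))
# stopper knob top rough z = 4+49
print(watz(80,137,53,T).round(1))
sc=bot.grab_frame('scene')
E
```

```text
[309 168  12  32 285] [314.8 182.2] [ 466. -337.  114.]
[249 171  21  31 303] [254.8 184.4] [ 474.2 -275.5  114. ]
gray [35  6 10  6 22] [279.2 173.5] [ 484.2 -302.9  134. ]
gray [29 13  5  5 18] [270.9 179.7] [ 479.6 -294.   134. ]
gray [41 19 10 11 92] [285.2 189.5] [ 467.7 -305.9  134. ]
gray [57 30  5  4 16] [299.2 196.4] [ 458.6 -318.4  134. ]
[284.16003677 189.40149437]
tcp [ 463.7 -299.8  301.3] yaw_y -99.69 tooldelta [  4.1   4.6 101.3] tilt [ 0.  0. -1.] 
[574.2 -43.1  53. ]
```

Emit:
move_arm(
  delta_pos=[
    [2.5, 2.5, 0],
    [2.7, 2.6, 25],
    [0, 0, 30],
    [0, 0, 30],
    [0, 0, 30],
    [0, 0, 15],
    [0, 0, 0],
  ],
  twist=[-1.5, 0, 0, 0, 0, 0, 0],
)

```text
time_s: 3.25
tool_pos: [465.3, -304.2, 167.3]
eef_rot: [-0.002, 0.997, -0.072, -0.003]
wrist_force: [-0.9, 0.1, -1.0]
finger_gap: 85.5
grip_force: 0.0
```

```bash
python3 - <<'E'
from h import *
T=tool();to((468,-305.7,99))
im=bot.grab_frame('wrist');save('w2.png',im)
print([wproj((468,-305.7,134),T).round(0)])
E
```

```text
tcp [ 465.3 -304.2  167.3] yaw_y -98.25 tooldelta [ 3.3  1.3 68.3] tilt [-0.006  0.005 -1.   ] 
[array([281., 241.])]
```

View pics/w2.png

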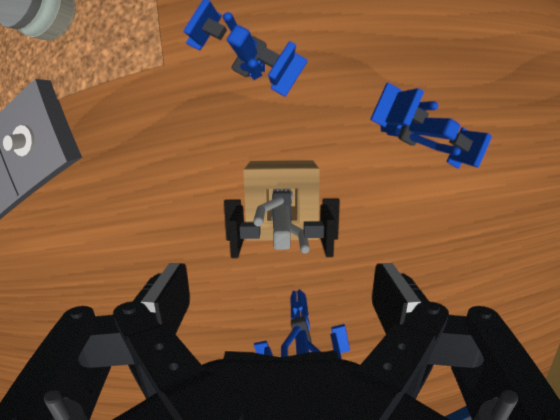

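Pads are at (233,228) and (330,226), and the spine top at (282,239) is where I predicted. The alignment is good, so I'll descend.

Emit:
move_arm(
  delta_pos=[
    [2, 1, 22],
    [0, 0, 22],
    [0, 0, 18],
    [0, 0, 0],
    [0, 0, 0],
    [0, 0, 0],
  ],
  twist=[0, 0, 0, 0, 0, 0],
)

```text
time_s: 3.8
tool_pos: [471.4, -307.6, 111.3]
eef_rot: [0.001, 0.997, -0.072, 0.001]
wrist_force: [-0.1, -0.1, 0.1]
finger_gap: 85.2
grip_force: 0.0
```

```bash
python3 - <<'E'
from h import *
to((468,-305.7,98));print(bot.sense()['wrist_force'])
E
```

```text
tcp [ 471.4 -307.6  111.3] yaw_y -98.29 tooldelta [-3.6 -1.4 13.3] tilt [ 0.003 -0.002 -1.   ] 
[-0.09239539 -0.11570972  0.0826549 ]
```

Emit:
move_arm(
  delta_pos=[
    [-2, -0.8, 6],
    [-1.4, -0.6, 6],
    [0, 0, 0],
    [0, 0, 0],
    [0, 0, 0],
  ],
  twist=[0, 0, 0, 0, 0],
)

```text
time_s: 4.22
tool_pos: [466.8, -305.0, 97.5]
eef_rot: [0.0, 0.997, -0.072, 0.0]
wrist_force: [0.6, 0.8, -0.2]
finger_gap: 85.4
grip_force: 0.0
```

Emit:
move_arm(
  delta_pos=[
    [0, 0, 0],
    [0, 0, 0],
    [0, 0, 0],
    [0, 0, 0],
    [0, 0, 0],
    [0, 0, 0],
  ],
  twist=[0, 0, 0, 0, 0, 0],
  gripper=57,
)

```text
time_s: 4.72
tool_pos: [467.3, -305.2, 98.0]
eef_rot: [0.0, 0.997, -0.072, 0.001]
wrist_force: [-1.4, -0.2, 4.6]
finger_gap: 57.0
grip_force: 7.2
```

Emit:
move_arm(
  delta_pos=[
    [0, 0, -6],
    [0, 0, -14],
    [0, 0, -20],
    [0, 0, -20],
    [0, 0, -20],
    [0, 0, -20],
    [0, 0, 0],
    [0, 0, 0],
  ],
  twist=[0, 0, 0, 0, 0, 0, 0, 0],
)

```text
time_s: 5.38
tool_pos: [467.2, -305.3, 198.2]
eef_rot: [0.001, 0.997, -0.072, 0.001]
wrist_force: [-0.3, 0.3, -0.6]
finger_gap: 56.9
grip_force: 6.8
```

Emit:
move_arm(
  delta_pos=[
    [4, -16, 0],
    [8, -32, 0],
    [8, -32, 0],
    [8, -32, 0],
    [8, -32, 0],
    [8, -32, 0],
    [8, -32, 0],
    [8, -32, 0],
    [6, -24, 0],
    [1.5, -11, 0],
  ],
  twist=[0, 0, 0, 0, 0, 0, 0, 0, 0, 0],
)

```text
time_s: 6.22
tool_pos: [573.3, -37.6, 195.9]
eef_rot: [-0.001, 0.998, -0.07, -0.001]
wrist_force: [0.7, 1.0, -0.7]
finger_gap: 56.9
grip_force: 6.8
```

Emit:
move_arm(
  delta_pos=[
    [0, 0, 0],
    [0, 0, 0],
    [0, 0, 0],
    [0, 0, 0],
  ],
  twist=[0, 0, 0, 0],
)

```text
time_s: 6.55
tool_pos: [572.5, -45.2, 196.7]
eef_rot: [0.001, 0.997, -0.074, -0.001]
wrist_force: [1.0, -0.8, -1.3]
finger_gap: 57.1
grip_force: 6.8
```

```bash
python3 - <<'E'
from h import *
T=tool();to((573.5,-42,135))
im=bot.grab_frame('wrist');save('w3.png',im)
for n in ['tongs','stopper','teat','gasket','tongs_pads']: print(n,[(round(d['score'],2),d['rect']) for d in bot.trace(n,'wrist')])
p,R=T
for n,X in [('spine',(0,0,-36)),('tip',(0,0,92))]: print(n,wproj(p+R@np.array(X),T).round(1))
print('st',wproj((573.5,-42,57),T).round(1))
E
```

```text
tcp [572.5 -45.2 196.7] yaw_y -98.48 tooldelta [ 0.6 -3.4 61.7] tilt [-0.001 -0.001 -1.   ] 
tongs [(0.92, [480.1, 123.8, 79.9, 68.3]), (0.86, [475.4, 310.7, 69.8, 57.6]), (0.62, [197.4, 204.8, 163.6, 121.5]), (0.57, [546.5, 191.7, 13.5, 12.4])]
stopper [(0.44, [201.4, 204.0, 159.5, 123.6])]
teat [(0.67, [176.4, 213.3, 32.9, 30.9])]
gasket []
tongs_pads [(0.89, [477.8, 127.0, 78.9, 69.1]), (0.72, [201.8, 233.8, 50.9, 94.6]), (0.71, [474.5, 309.1, 73.2, 57.6]), (0.57, [544.3, 185.7, 15.0, 18.9])]
spine [278.4 312.3]
tip [279.3 216.7]
st [275.5 200.6]
```

View pics/w3.png

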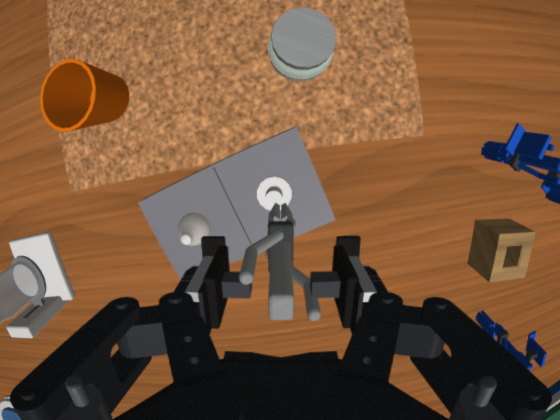

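The tongs are held upright with the spine at (281,300). The stopper's flange is at (274,193), directly beyond the jaw tips at (281,212). The teat is at (192,230). I'll fit the flange more precisely.

```bash
python3 - <<'E'
from h import *
from scipy.optimize import least_squares
T=tool();p,R=T
im=cv2.cvtColor(cv2.imread('pics/w3.png'),cv2.COLOR_BGR2RGB)
m=(im.min(2)>150).astype(np.uint8);m[:165]=0;m[225:]=0;m[:,:245]=0;m[:,305:]=0
ys,xs=np.nonzero(m);print(xs.min(),xs.max(),ys.min(),ys.max(),m.sum())
# outer boundary points on upper 60%: for each angle from centre farthest
W=np.array([watz(x,y,35,T)[:2] for x,y in zip(xs,ys)])
c=W.mean(0)
for _ in range(3):
    d=W-c;a=np.arctan2(d[:,1],d[:,0]);r=np.hypot(*d.T)
    P=[]
    for k in np.linspace(-np.pi,np.pi,37)[:-1]:
        s=(a>=k)&(a<k+2*np.pi/36)
        if s.any() and r[s].max()>13: P.append(W[s][r[s].argmax()])
    P=np.array(P);f=least_squares(lambda q:np.hypot(P[:,0]-q[0],P[:,1]-q[1])-q[2],[*c,17],loss='soft_l1');c=f.x[:2]
print('flange',f.x.round(1),len(P))
for z,n in [(35,'fl')]: print(wproj([*c,z],T))
cr=cv2.resize(im[160:330,190:370],None,fx=4,fy=3.5,interpolation=cv2.INTER_CUBIC)
save('c3.png',cv2.resize(im[165:315,200:360],(640,600),interpolation=cv2.INTER_CUBIC))
E
```

```text
257 291 176 210 818
flange [575.9 -38.2  16.8] 32
[273.91834969 193.64578992]
```

View pics/c3.png

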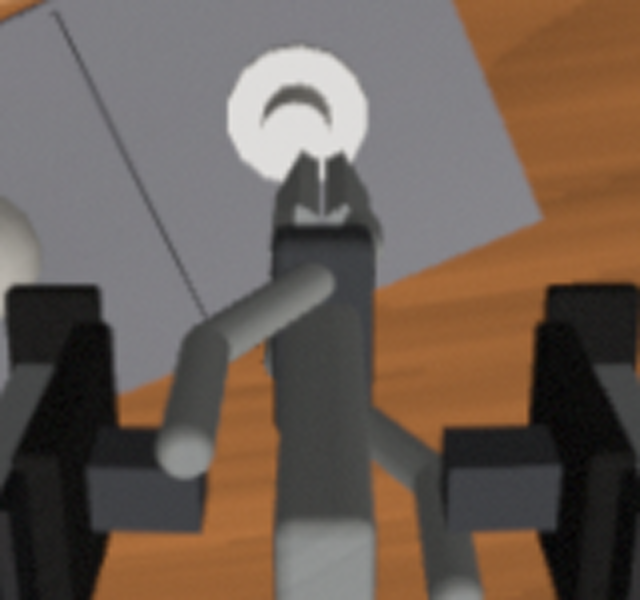

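```bash
python3 - <<'E'
from h import *
p=np.array([572.5,-45.2,196.7]);p,R=tool();T=(p,R);print(p)
for X in [(9.5,0,92),(9.5,0,94),(9.5,0,90),(6,0,-36),(5,0,-36)]: print(X,wproj(p+R@np.array(X),T).round(1))
# tip px at plane z=p-92
o=watz(281,203,p[2]-92,T);print('front tip in tool',(R.T@(o-p)).round(2))
o=watz(281,295,p[2]+36,T);print('front spine in tool',(R.T@(o-p)).round(2))
print('stopper in tool',(R.T@(np.array([575.9,-38.2,35])-p)).round(2))
E
```

```text
[573.15242329 -43.28418509 197.41034837]
(9.5, 0, 92) [279.3 204.4]
(9.5, 0, 94) [279.3 203.8]
(9.5, 0, 90) [279.3 205.1]
(6, 0, -36) [278.3 299.2]
(5, 0, -36) [278.3 301.4]
front tip in tool [10.61  1.25 92.  ]
front spine in tool [  7.84   1.01 -36.  ]
stopper in tool [  1.95  -5.46 162.41]
```

Emit:
move_arm(
  delta_pos=[
    [0.5, -2, 0],
    [0, -2, 10],
    [0, 0, 15],
    [0, 0, 10],
    [0, 0, 0],
    [0, 0, 0],
    [0, 0, 0],
    [0, 0, 0],
    [0, 0, 0],
    [0, 0, 0],
  ],
  twist=[0, 0, 0, 0, 0, 0, 0, 0, 0, 0],
  gripper=31,
)

```text
time_s: 7.68
tool_pos: [574.7, -38.8, 162.9]
eef_rot: [0.0, 0.997, -0.072, 0.001]
wrist_force: [-0.1, -0.9, -1.2]
finger_gap: 31.6
grip_force: 16.6
```

```bash
cat > m.py <<'E'
from h import *
from scipy.optimize import least_squares
def flange(im,T,z):
    x0,y0=wproj([575,-40,z],T).astype(int)
    m=(im.min(2)>150).astype(np.uint8);k=np.zeros_like(m);k[y0-35:y0+35,x0-35:x0+35]=1;m*=k
    n,l,st,ce=cv2.connectedComponentsWithStats(m);i=1+st[1:,4].argmax();ys,xs=np.nonzero(l==i)
    W=np.array([watz(x,y,z,T)[:2] for x,y in zip(xs,ys)]);c=W.mean(0)
    for _ in range(4):
        d=W-c;a=np.arctan2(d[:,1],d[:,0]);r=np.hypot(*d.T);P=[]
        for q in np.linspace(-np.pi,np.pi,37)[:-1]:
            s=(a>=q)&(a<q+2*np.pi/36)
            if s.any() and r[s].max()>13: P.append(W[s][r[s].argmax()])
        P=np.array(P);f=least_squares(lambda q:np.hypot(P[:,0]-q[0],P[:,1]-q[1])-17,c,loss='soft_l1');c=f.x
    print('flange',c.round(1),len(P),abs(f.fun).mean().round(2),'in tool',(T[1].T@(np.r_[c,z]-T[0])).round(2))
E
python3 - <<'E'
from m import *
T=tool();im=bot.grab_frame('wrist');save('w4.png',im);print(T[0],T[1][:,1],bot.sense()['wrist_force'],bot.sense()['tool_pos'])
flange(im,T,35)
p,R=T
for X in [(9.5,10,92),(9.5,-10,92),(9.5,10,96)]: print(X,wproj(p+R@np.array(X),T).round(1))
x0,y0=wproj([575,-40,35],T).astype(int);print(x0,y0)
save('c4.png',cv2.resize(im[150:310,200:360],(600,600),interpolation=cv2.INTER_CUBIC))
E
```

```text
[574.70087357 -38.75157275 162.87080825] [-1.44369737e-01 -9.89523814e-01 -7.19812881e-06] [-0.36462964 -0.87020112 -0.96968769] [574.6066816  -38.77228918 162.8084847 ]
flange [575.9 -40.5] 31 1.08 in tool [  1.26   1.54 127.87]
(9.5, 10, 92) [292.8 204.4]
(9.5, -10, 92) [265.9 204.5]
(9.5, 10, 96) [292.6 203.1]
280 204
```

View pics/c4.png

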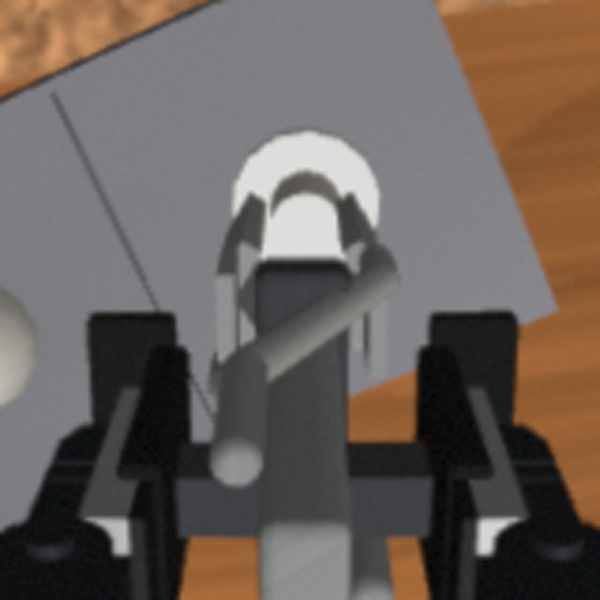

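The open jaws straddle the knob symmetrically, with tips at crop (265,195) and (345,195) and the knob centred at col 305. Going down onto the knob.

Emit:
move_arm(
  delta_pos=[
    [0, 0, 6],
    [0, 0, 8],
    [0, 0, 8],
    [0, 0, 6],
    [0, 0, 2],
    [0, 0, 0],
    [0, 0, 0],
    [0, 0, 0],
  ],
  twist=[0, 0, 0, 0, 0, 0, 0, 0],
)

```text
time_s: 8.4
tool_pos: [574.1, -38.7, 132.0]
eef_rot: [-0.0, 0.997, -0.072, -0.0]
wrist_force: [-0.2, 0.3, -0.9]
finger_gap: 31.3
grip_force: 16.6
```

Emit:
move_arm(
  delta_pos=[
    [0, 0, 1],
    [0, 0, 0.5],
    [0, 0, 0],
    [0, 0, 0],
  ],
  twist=[0, 0, 0, 0],
)

```text
time_s: 8.73
tool_pos: [574.8, -38.6, 131.5]
eef_rot: [0.0, 0.997, -0.072, 0.001]
wrist_force: [-0.9, 0.9, 5.5]
finger_gap: 31.3
grip_force: 17.0
```

Emit:
move_arm(
  delta_pos=[
    [0, 0, -0.7],
    [0, 0, 0],
    [0, 0, 0],
    [0, 0, 0],
    [0, 0, 0],
    [0, 0, 0],
  ],
  twist=[0, 0, 0, 0, 0, 0],
  gripper=50,
)

```text
time_s: 9.23
tool_pos: [574.1, -38.7, 131.3]
eef_rot: [-0.0, 0.997, -0.072, -0.0]
wrist_force: [0.4, 0.6, -0.7]
finger_gap: 50.2
grip_force: 6.2
```

Emit:
move_arm(
  delta_pos=[
    [0, 0, -4],
    [0, 0, -8],
    [0, 0, -12],
    [0, 0, -16],
    [0, 0, -20],
    [0, 0, -20],
    [0, 0, -20],
    [0, 0, 0],
    [0, 0, 0],
    [0, 0, 0],
  ],
  twist=[0, 0, 0, 0, 0, 0, 0, 0, 0, 0],
)

```text
time_s: 10.07
tool_pos: [573.9, -38.9, 231.4]
eef_rot: [0.0, 0.997, -0.072, -0.0]
wrist_force: [-0.5, -1.3, -2.2]
finger_gap: 50.0
grip_force: 6.3
```

```bash
python3 - <<'E'
from h import *
T=tool();im=bot.grab_frame('wrist');save('w5.png',im);print(T[0],bot.sense()['wrist_force'])
for n in ['gasket','station','stopper']: print(n,[(round(d['score'],2),np.round(d['rect'])) for d in bot.trace(n,'wrist')])
a=bot.grab_frame('scene');b=bot.grab_frame('top')
save('s5.png',a);save('t5.png',b)
c1=cv2.resize(im[150:310,200:360],(400,400),interpolation=cv2.INTER_CUBIC)
c2=cv2.resize(b[175:255,75:155],(400,400),interpolation=cv2.INTER_CUBIC)
save('c5.png',np.hstack([c1,c2]))
E
```

```text
[573.91329139 -38.86827805 231.40074141] [-0.29060076  0.21473477 -2.36785678]
gasket [(0.53, array([  0., 280.,  14.,  34.]))]
station [(0.84, array([  0., 222.,  90., 103.]))]
stopper [(0.92, array([259., 194.,  46.,  27.]))]
```

View pics/c5.png

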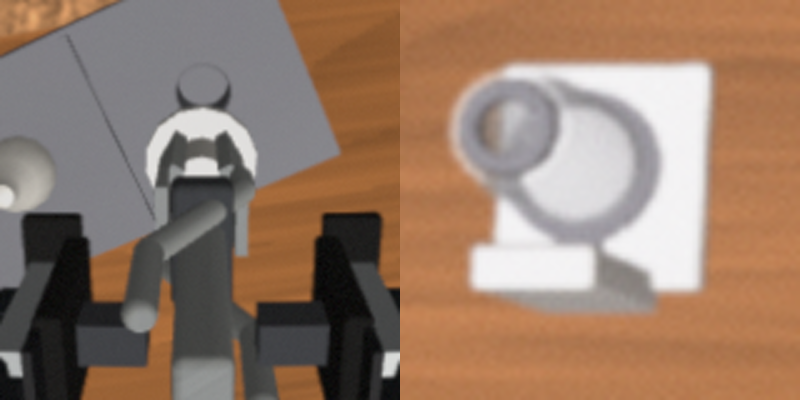

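The left crop shows the stopper hanging in the jaws with its socket empty above it at (203,88). The right crop shows the grey gasket ring at crop (510,127), which is top px (97,200.4). I'll triangulate the bottle from the top and scene views.

```bash
python3 - <<'E'
from h import *
def tri(a,b):
    (o1,d1),(o2,d2)=a,b;d1/=np.linalg.norm(d1);d2/=np.linalg.norm(d2)
    s=np.linalg.lstsq(np.c_[d1,-d2],o2-o1,rcond=None)[0];x,y=o1+d1*s[0],o2+d2*s[1];print(((x+y)/2).round(1),'gap',np.linalg.norm(x-y).round(2))
tri(ray('top',97,200.4),ray('scene',423.8,169.4))
for z in (114,129,144): print(z,atz('top',97,200.4,z).round(1),atz('scene',423.8,169.4,z).round(1))
to((517,306,300))
E
```

```text
[516.  308.4 127. ] gap 2.81
114 [517.6 311.6 114. ] [503.3 322.1 114. ]
129 [515.  306.4 129. ] [518.1 308.2 129. ]
144 [512.5 301.1 144. ] [532.8 294.3 144. ]
tcp [573.8 -38.7 230.7] yaw_y -98.29 tooldelta [-106.  -332.9  -69.1] tilt [-0.001  0.    -1.   ]
```

Emit:
move_arm(
  delta_pos=[
    [-8, -15, -11],
    [-16, -35, -11],
    [-16, -36, -11],
    [-16, -36, -11],
    [-16, -36, 0],
    [-16, -36, 0],
    [-16, -36, 0],
    [-16, -36, 0],
    [-16, -36, 0],
    [-10, -31, 0],
  ],
  twist=[0, 0, 0, 0, 0, 0, 0, 0, 0, 0],
)

```text
time_s: 11.2
tool_pos: [475.1, 315.5, 275.9]
eef_rot: [-0.001, 0.997, -0.071, -0.0]
wrist_force: [-0.1, 0.3, -2.2]
finger_gap: 49.8
grip_force: 6.3
```

Emit:
move_arm(
  delta_pos=[
    [0, 0, 0],
    [0, 0, 0],
    [0, 0, 0],
    [0, 0, 0],
    [0, 0, 0],
    [0, 0, 0],
    [0, 0, 0],
  ],
  twist=[0, 0, 0, 0, 0, 0, 0],
)

```text
time_s: 11.78
tool_pos: [478.5, 310.7, 275.5]
eef_rot: [0.0, 0.997, -0.073, 0.0]
wrist_force: [0.0, 0.1, -1.3]
finger_gap: 50.1
grip_force: 6.2
```

```bash
python3 - <<'E'
from h import *
T=tool();im=bot.grab_frame('wrist');save('w6.png',im);np.save('T6.npy',np.c_[T[0],T[1]]);print(T[0].round(1),T[1][:,1].round(3),bot.sense()['wrist_force'].round(1),bot.sense()['finger_gap'])
for n in ['gasket','station','stopper']: print(n,[(round(d['score'],2),np.round(d['rect'],1)) for d in bot.trace(n,'wrist')])
print('pred',wproj((516,307.5,128),T))
d=bot.trace('gasket','wrist')
if d: 
    ys,xs=np.nonzero(d[0]['region']);print(xs.min(),xs.max(),ys.min(),ys.max(),xs.mean(),ys.mean(),d[0]['region'].sum())
save('c6.png',cv2.resize(im[80:330,180:380],(480,600),interpolation=cv2.INTER_CUBIC))
E
```

```text
[478.5 310.7 275.5] [-0.147 -0.989  0.   ] [ 0.2 -0.1 -0.6] 49.68882742871871
gasket []
station [(0.66, array([236. , 105.4,  82.9, 105. ]))]
stopper [(0.67, array([258.6, 192.7,  44.3,  29. ]))]
pred [276.74950338 158.37422404]
```

View pics/c6.png

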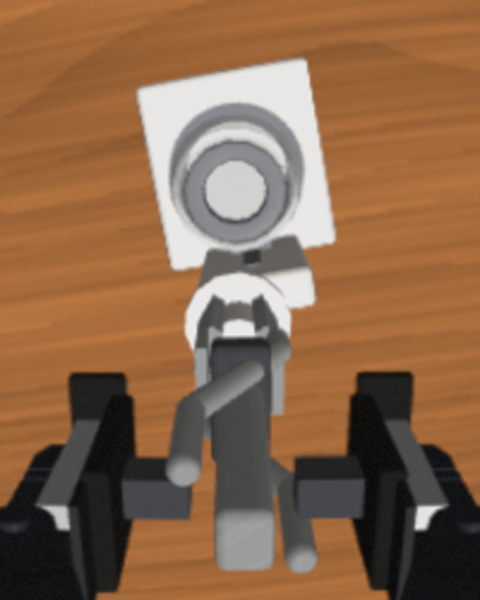

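The gasket ring is at crop (236,190), px (278.3,159.2), about where I predicted. The hanging stopper's flange is at crop (238,318). I'll fit both numerically.

```bash
cat > n.py <<'E'
from h import *
from scipy.optimize import least_squares
def circ(im,T,z,seed,rad,thr,up=False):
    g=im.min(2);m=(g>thr).astype(np.uint8);H=60
    x0,y0=int(seed[0]),int(seed[1]);k=np.zeros_like(m);k[y0-H:y0+H,x0-H:x0+H]=1
    n,l,st,ce=cv2.connectedComponentsWithStats(m*k,connectivity=4);i=l[y0,x0]
    if i==0: print('seed dark',g[y0,x0]);return
    c_,_=cv2.findContours((l==i).astype(np.uint8),cv2.RETR_EXTERNAL,cv2.CHAIN_APPROX_NONE)
    P=max(c_,key=len)[:,0].astype(float)
    if up: P=P[P[:,1]<up]
    W=np.array([watz(*q,z,T)[:2] for q in P])
    f=least_squares(lambda q:np.hypot(*(W-q[:2]).T)-q[2],[*W.mean(0),rad],loss='soft_l1',f_scale=.3)
    print('c',f.x.round(2),'area',st[i,4],'n',len(P),'res',abs(f.fun).mean().round(2),'tool',(T[1].T@(np.r_[f.x[:2],z]-T[0])).round(2))
    return f.x
E
python3 - <<'E'
from n import *
a=np.load('T6.npy');T=(a[:,0],a[:,1:])
im=cv2.cvtColor(cv2.imread('pics/w6.png'),cv2.COLOR_BGR2RGB)
print(im[159,255:305].min(1))
for z in (124,128,132): circ(im,T,z,(278,159),11.5,165)
print(im[192:215,270].min(1),im[205,250:270].min(1))
circ(im,T,T[0][2]-97,(264,208),17,140,up=212)
E
```

```text
[129 100 118 131 134 136 138 139 137 120 142 199 208 208 208 208 208 208
 208 208 208 208 208 208 207 208 208 208 208 208 208 207 208 208 199 160
 104 127 135 136 137 139 138 128 101 112 137 158 173 159]
c [515.1  306.95  10.7 ] area 470 n 67 res 0.24 tool [ 36.76  -1.74 151.51]
c [515.54 306.85  10.55] area 470 n 67 res 0.23 tool [ 37.22  -1.7  147.51]
c [515.99 306.75  10.41] area 470 n 67 res 0.23 tool [ 37.67  -1.67 143.51]
[ 91  90 104 182 223 230 231 231 231 230 224 170 104  79  78  79  78  79
  79  80  80  77  80] [ 60  60  59  56  57  54  55  56  68 135 219 230 230 231 231 230 221 147
  82  76]
c [468.76 306.98  25.3 ] area 766 n 122 res 3.74 tool [-9.07  5.03 97.  ]
```

```bash
python3 - <<'E'
from n import *
a=np.load('T6.npy');T=(a[:,0],a[:,1:])
im=cv2.cvtColor(cv2.imread('pics/w6.png'),cv2.COLOR_BGR2RGB)
z=T[0][2]-97
m=(im.min(2)>190);m[:192]=0;m[222:]=0;m[:,:255]=0;m[:,304:]=0
# outer edge: topmost per column, left/rightmost per row
P=[]
for x in range(258,303):
    y=np.nonzero(m[:,x])[0]
    if len(y) and y[0]<208: P.append((x,y[0]-.3))
for y in range(200,216):
    x=np.nonzero(m[y])[0]
    if len(x): P+= [(x[0]-.3,y),(x[-1]+.3,y)]
W=np.array([watz(*q,z,T)[:2] for q in P])
for free in (0,1):
    f=least_squares(lambda q:np.hypot(*(W-q[:2]).T)-(q[2] if free else 17),[*W.mean(0),17],loss='soft_l1',f_scale=.3)
    print(f.x.round(2),abs(f.fun).mean(),'tool',(T[1].T@(np.r_[f.x[:2],z]-T[0])).round(2))
to((515.5,306.8,275))
E
```

```text
[478.29 310.38  17.  ] 1.2268531338924316 tool [-0.14  0.27 97.  ]
[477.21 309.7   18.16] 1.2265540033090006 tool [-1.12  1.11 97.  ]
tcp [478.  311.6 275.5] yaw_y -98.32 tooldelta [37.8 -0.7  0.6] tilt [ 0.  0. -1.]
```

```bash
python3 - <<'E'
from n import *
a=np.load('T6.npy');T=(a[:,0],a[:,1:])
t=np.linspace(0,2*np.pi,180)
for c in [(0,0),(1.1,1.2),(2,0.5)]:
  for dz in (97,94):
    E=np.array([wproj(T[0]+T[1]@np.array([c[0]+17*np.cos(s),c[1]+17*np.sin(s),dz]),T) for s in t]);print(c,dz,E.min(0).round(1),E.max(0).round(1))
im=cv2.cvtColor(cv2.imread('pics/w6.png'),cv2.COLOR_BGR2RGB)
for y in range(193,216,3): print(y,im[y,252:308].min(1))
E
```

```text
(0, 0) 97 [257.2 193.1] [301.6 235.7]
(0, 0) 94 [256.9 194. ] [301.8 237. ]
(1.1, 1.2) 97 [258.7 191.7] [303.1 234.4]
(1.1, 1.2) 94 [258.5 192.6] [303.4 235.7]
(2, 0.5) 97 [257.8 190.5] [302.2 233.3]
(2, 0.5) 94 [257.5 191.4] [302.5 234.6]
193 [ 66  74  72  71  69  63  59  57  57  58  58  62  85  91  90  91  91  91
  90  92  94  99 101 105 112 118 136 155 152 135 117 109  99  97  93  91
  91  98 105 113 121 127 134 143 152 160 166 171 177 185 192 195 202 207
 211 213]
196 [ 60  60  62  63  62  62  63  62  63  64  66  80  90  92  93 113 162 214
 223 229 229 230 229 231 230 230 231 231 231 230 230 230 229 230 228 223
 214 206 172 172 201 223 226 227 228 230 230 230 230 231 230 230 231 230
 231 229]
199 [ 64  66  63  64  63  62  62  63  64  67  84 117 161 215 228 230 230 230
 231 230 231 231 231 230 230 231 231 231 230 230 231 230 230 231 230 231
 230 231 231 229 222 204 175 199 226 230 230 230 231 230 231 231 231 230
 231 230]
202 [ 61  64  60  62  63  61  62  62  99 185 226 230 231 230 230 228 206 196
 224 229 230 230 231 230 231 231 231 230 231 231 231 231 230 230 229 223
 187 193 22
[... 303 characters left out ...]
]
208 [ 57  59  60  59  60  94 185 227 231 229 231 230 224 177  90  69  72  76
  78  79  79  85  90  90  90  91  93  94  97  98 100 102  99  73  67  67
  67  70  74  88 142 223 229 230 231 231 228 217 182 160 145 139 140 136
 112  90]
211 [ 58  59  59  59  79 159 226 230 230 231 228 197 105  71  69  69  76  79
  80  78  81  83  88  90  90  92  94  96  97  98  99 101  99  82  67  68
  67  69  71  78  80  94 155 223 230 230 230 230 218 114  62  59  59  60
  59  58]
214 [ 60  60  61  62  83 162 227 231 231 225 165  86  69  67  69  70  78  79
  80  79  88 131 182 211 218 220 224 228 225 222 214 209 182 144  79  69
  69  68  71  76  81  79  84 133 224 230 230 230 220 119  64  59  59  59
  59  61]
```

Emit:
move_arm(
  delta_pos=[
    [9, -0.4, 0],
    [14, -0.4, 0],
    [14.2, -0.4, 0],
    [0, 0, 0],
    [0, 0, 4],
    [0, 0, 6],
    [0, 0, 4],
    [0, 0, 0],
    [0, 0, 0],
  ],
  twist=[0, 0, 0, 0, 0, 0, 0, 0, 0],
)

```text
time_s: 12.78
tool_pos: [514.0, 307.7, 261.0]
eef_rot: [0.0, 0.997, -0.072, -0.0]
wrist_force: [0.1, -0.8, -1.7]
finger_gap: 50.4
grip_force: 6.2
```

```bash
python3 - <<'E'
from n import *
T=tool();im=bot.grab_frame('wrist');save('w7.png',im);print(T[0].round(1),bot.sense()['wrist_force'].round(1))
to((515.5+.0,306.8,240))
E
```

```text
[514.  307.7 261. ] [-0.1 -0.5 -1.6]
tcp [514.3 307.9 261.4] yaw_y -98.25 tooldelta [ 1.3  0.9 21.4] tilt [-0. -0. -1.]
```

Emit:
move_arm(
  delta_pos=[
    [0.4, 0.4, 3],
    [0, 0, 3],
    [0, 0, 3],
    [0, 0, 0],
    [0, 0, 0],
  ],
  twist=[0, 0, 0, 0, 0],
)

```text
time_s: 13.25
tool_pos: [515.0, 307.1, 252.2]
eef_rot: [0.0, 0.997, -0.072, -0.0]
wrist_force: [0.6, -0.1, -0.9]
finger_gap: 49.9
grip_force: 6.2
```

Emit:
move_arm(
  delta_pos=[
    [0, 0, 2],
    [0, 0, 2],
    [0, 0, 2],
    [0, 0, 0],
    [0, 0, 0],
  ],
  twist=[0, 0, 0, 0, 0],
)

```text
time_s: 13.67
tool_pos: [515.1, 307.2, 246.3]
eef_rot: [0.0, 0.997, -0.072, -0.0]
wrist_force: [0.2, -0.4, -1.8]
finger_gap: 49.9
grip_force: 6.2
```

Emit:
move_arm(
  delta_pos=[
    [0, 0, 1.5],
    [0, 0, 1.5],
    [0, 0, 1.5],
    [0, 0, 0],
    [0, 0, 0],
  ],
  twist=[0, 0, 0, 0, 0],
)

```text
time_s: 14.08
tool_pos: [515.1, 307.2, 241.9]
eef_rot: [0.0, 0.997, -0.072, -0.0]
wrist_force: [0.5, 0.4, -1.5]
finger_gap: 50.3
grip_force: 6.2
```

Emit:
move_arm(
  delta_pos=[
    [0, 0, 1.5],
    [0, 0, 1.5],
    [0, 0, 0],
    [0, 0, 0],
  ],
  twist=[0, 0, 0, 0],
)

```text
time_s: 14.42
tool_pos: [515.1, 307.2, 238.9]
eef_rot: [0.0, 0.997, -0.072, -0.0]
wrist_force: [-0.2, 0.9, -1.3]
finger_gap: 50.2
grip_force: 6.2
```

Emit:
move_arm(
  delta_pos=[
    [0, 0, 1],
    [0, 0, 1],
    [0, 0, 0],
    [0, 0, 0],
  ],
  twist=[0, 0, 0, 0],
)

```text
time_s: 14.75
tool_pos: [515.2, 307.2, 236.9]
eef_rot: [0.0, 0.997, -0.072, -0.0]
wrist_force: [0.1, 0.0, -2.0]
finger_gap: 50.0
grip_force: 6.2
```

Emit:
move_arm(
  delta_pos=[
    [0, 0, 1],
    [0, 0, 1],
    [0, 0, 0],
    [0, 0, 0],
  ],
  twist=[0, 0, 0, 0],
)

```text
time_s: 15.08
tool_pos: [515.2, 307.2, 234.9]
eef_rot: [0.0, 0.997, -0.072, -0.0]
wrist_force: [-0.1, -0.5, -1.8]
finger_gap: 49.6
grip_force: 6.2
```

Emit:
move_arm(
  delta_pos=[
    [0, 0, 1],
    [0, 0, 1],
    [0, 0, 0],
    [0, 0, 0],
  ],
  twist=[0, 0, 0, 0],
)

```text
time_s: 15.42
tool_pos: [515.6, 307.5, 233.6]
eef_rot: [-0.0, 0.997, -0.072, 0.001]
wrist_force: [-0.4, -0.4, 3.4]
finger_gap: 49.9
grip_force: 6.5
```

Emit:
move_arm(
  delta_pos=[
    [0, 0, 1],
    [0, 0, 0],
    [0, 0, 0],
  ],
  twist=[0, 0, 0],
)

```text
time_s: 15.67
tool_pos: [515.4, 307.4, 232.2]
eef_rot: [-0.0, 0.997, -0.072, 0.0]
wrist_force: [0.3, -0.5, 2.8]
finger_gap: 49.9
grip_force: 6.5
```

Emit:
move_arm(
  delta_pos=[
    [0, 0, 1],
    [0, 0, 0],
    [0, 0, 1],
    [0, 0, 0],
    [0, 0, 0],
  ],
  twist=[0, 0, 0, 0, 0],
)

```text
time_s: 16.08
tool_pos: [515.2, 307.3, 229.9]
eef_rot: [-0.0, 0.997, -0.072, 0.0]
wrist_force: [0.7, -0.2, 1.4]
finger_gap: 49.9
grip_force: 6.5
```

Emit:
move_arm(
  delta_pos=[
    [0, 0, 1],
    [0, 0, 0],
    [0, 0, 0],
  ],
  twist=[0, 0, 0],
)

```text
time_s: 16.33
tool_pos: [515.2, 307.2, 228.9]
eef_rot: [0.0, 0.997, -0.072, -0.0]
wrist_force: [0.6, 0.4, 2.0]
finger_gap: 50.0
grip_force: 6.4
```

Emit:
move_arm(
  delta_pos=[
    [0, 0, 0.5],
    [0, 0, 0],
    [0, 0, 0],
  ],
  twist=[0, 0, 0],
)

```text
time_s: 16.58
tool_pos: [515.2, 307.2, 228.5]
eef_rot: [0.0, 0.997, -0.072, 0.0]
wrist_force: [0.5, 0.7, 2.7]
finger_gap: 49.6
grip_force: 6.5
```

Emit:
move_arm(
  delta_pos=[
    [0, 0, 0.5],
    [0, 0, 0],
    [0, 0, 0],
  ],
  twist=[0, 0, 0],
)

```text
time_s: 16.83
tool_pos: [515.3, 307.4, 228.3]
eef_rot: [-0.0, 0.997, -0.072, 0.0]
wrist_force: [0.2, 1.3, 5.2]
finger_gap: 49.8
grip_force: 6.6
```

Emit:
move_arm(
  delta_pos=[
    [0, 0, 0.4],
    [0, 0, 0],
    [0, 0, 0],
  ],
  twist=[0, 0, 0],
)

```text
time_s: 17.08
tool_pos: [515.4, 307.5, 228.2]
eef_rot: [-0.0, 0.997, -0.072, 0.0]
wrist_force: [-0.0, -0.6, 6.3]
finger_gap: 50.2
grip_force: 6.7
```

The force rose to about 8 N of contact and the travel stopped after about 5.7 mm, so the gasket is home. I'll ease off and free the knob while rising slightly, since the fingertips swing forward as they close.

Emit:
move_arm(
  delta_pos=[
    [0, 0, -0.6],
    [0, 0, 0],
    [0, 0, 0],
  ],
  twist=[0, 0, 0],
)

```text
time_s: 17.33
tool_pos: [515.2, 307.4, 228.3]
eef_rot: [-0.0, 0.997, -0.072, 0.0]
wrist_force: [0.5, 1.4, 3.8]
finger_gap: 50.2
grip_force: 6.6
```

Emit:
move_arm(
  delta_pos=[
    [0, 0, -1],
    [0, 0, -1],
    [0, 0, 0],
    [0, 0, 0],
  ],
  twist=[0, 0, 0, 0],
  gripper=43,
)

```text
time_s: 17.67
tool_pos: [514.5, 306.5, 229.3]
eef_rot: [0.001, 0.997, -0.072, -0.001]
wrist_force: [-0.8, -0.8, -0.6]
finger_gap: 43.4
grip_force: 11.6
```

Emit:
move_arm(
  delta_pos=[
    [0, 0, -1.5],
    [0, 0, -1.5],
    [0, 0, -1],
    [0, 0, 0],
    [0, 0, 0],
  ],
  twist=[0, 0, 0, 0, 0],
  gripper=31,
)

```text
time_s: 18.08
tool_pos: [515.2, 307.1, 234.2]
eef_rot: [0.0, 0.997, -0.072, 0.0]
wrist_force: [0.6, -0.5, -1.1]
finger_gap: 31.4
grip_force: 16.6
```

Open and free. I'll rise to clear the knob and then check.

Emit:
move_arm(
  delta_pos=[
    [0, 0, -5],
    [0, 0, -10],
    [0, 0, -15],
    [0, 0, -15],
    [0, 0, -15],
    [0, 0, 0],
    [0, 0, 0],
  ],
  twist=[0, 0, 0, 0, 0, 0, 0],
)

```text
time_s: 18.67
tool_pos: [515.7, 307.7, 295.6]
eef_rot: [-0.001, 0.997, -0.072, 0.001]
wrist_force: [0.3, -0.3, -0.9]
finger_gap: 31.1
grip_force: 16.6
```

Emit:
move_arm(
  delta_pos=[
    [-15, 0, 0],
    [-25, 0, 0],
    [0, 0, 0],
    [0, 0, 0],
    [0, 0, 0],
    [0, 0, 0],
  ],
  twist=[0, 0, 0, 0, 0, 0],
  gripper=57,
)

```text
time_s: 19.17
tool_pos: [476.2, 312.4, 293.7]
eef_rot: [0.0, 0.997, -0.073, -0.0]
wrist_force: [0.0, 0.5, -1.4]
finger_gap: 56.9
grip_force: 6.9
```

```bash
python3 - <<'E'
from n import *
T=tool();im=bot.grab_frame('wrist');save('w8.png',im);print(T[0].round(1),bot.sense()['wrist_force'].round(1))
for n in ['stopper','station','tongs']: print(n,[(round(d['score'],2),np.round(d['rect'],1)) for d in bot.trace(n,'wrist')])
x=wproj((515.2,307.3,131),T);print(x)
circ(im,T,127,x+[11,0],17,215)
# top knob circle
x0,y0=x.astype(int)
for y in range(y0-30,y0+30,5): print(y,im[y,x0-32:x0+33:2].min(1))
to((468,-305.7,290),None)
E
```

```text
[476.2 312.4 293.7] [ 0.6  0.2 -1.1]
stopper [(0.91, array([266.6, 138.9,  32.3,  33.2]))]
station [(0.92, array([238.4, 101.2,  80.1, 106.6]))]
tongs [(0.75, array([198.9, 204. , 160.3, 122.2]))]
[278.75484163 154.64344071]
c [514.76 306.5   16.12] area 899 n 96 res 0.25 tool [3.9080e+01 1.5000e-01 1.6669e+02]
124 [229 229 228 229 229 228 229 229 229 220 181 142 136 136 136 133 134 133
 133 135 136 136 136 150 200 227 229 228 229 228 228 229 214]
129 [229 229 229 229 229 229 226 164 136 129 114 115 124 154 180 189 192 191
 191 186 170 141 125 126 131 136 141 209 228 229 229 229 225]
134 [229 229 229 230 229 180 132 114 116 143 215 222 220 213 194 159 156 160
 185 189 211 219 223 218 169 123 126 133 148 226 229 229 229]
139 [228 229 229 228 177 120 114 149 211 214 177 126 165 224 227 229 229 230
 229 229 227 212 148 149 203 219 150 123 130 141 220 230 230]
144 [212 229 230 219 125 120 163 185 151 138 223 229 229 230 229 230 229 230
 229 229 229 229 229 229 205 147 191 145 133 133 183 229 229]
149 [160 228 229 214 117 150 151 117 161 228 230 230 230 226 131 215 223 225
 221 188 176 22
[... 266 characters left out ...]
0 229 230 229 229 229 230 227 124 116 188 189 228 230 229]
164 [ 58  87 220 229 230 209 186 156 113 169 230 230 229 230 230 230 230 230
 229 229 230 230 230 229 220 111 123 195 198 229 230 230 229]
169 [ 55  55 175 229 230 230 230 220 201 169 111 130 211 229 230 230 230 230
 230 229 230 227 177 117 147 209 214 228 230 230 229 230 230]
174 [ 56  59  84 221 229 230 230 230 230 223 222 209 199 173 152 129 118 111
 112 119 144 180 196 185 184 173 139 118 114 211 229 230 230]
179 [ 57  57  58 179 229 230 230 229 230 230 228 182 132 113  97 101 138 144
 125  99  76  77 104  97  90  91  90  90  91  94 106  81  76]
tcp [476.1 312.7 293.9] yaw_y -98.34 tooldelta [ 81.7 613.    3.9] tilt [-0. -0. -1.]
```

The stopper sits upright and concentric in the ring: flange (514.8,306.5), mouth about (515.1,307.3). Now back to the holder, stopping 45 mm short so the well is in view.

Emit:
move_arm(
  delta_pos=[
    [1, 18, 0],
    [2, 36, 0],
    [2, 36, 0],
    [2, 36, 0],
    [2, 36, 0],
    [2, 36, 0],
    [2, 36, 0],
    [2, 36, 0],
    [2, 36, 0],
    [2, 36, 0],
  ],
  twist=[0, 0, 0, 0, 0, 0, 0, 0, 0, 0],
)

```text
time_s: 20.2
tool_pos: [444.8, -30.0, 294.5]
eef_rot: [0.0, 0.997, -0.072, 0.0]
wrist_force: [1.2, -0.7, -0.6]
finger_gap: 56.9
grip_force: 6.9
```

Emit:
move_arm(
  delta_pos=[
    [3, 36, 0],
    [3, 36, 0],
    [3, 36, 10],
    [3, 36, 10],
    [3, 36, 10],
    [2, 36, 10],
    [1, 36, 10],
    [0, 19, 10],
    [0, 0, 0],
    [0, 0, 0],
  ],
  twist=[0, 0, 0, 0, 0, 0, 0, 0, 0, 0],
)

```text
time_s: 21.03
tool_pos: [422.8, -300.0, 233.2]
eef_rot: [-0.001, 0.997, -0.074, -0.001]
wrist_force: [0.1, 1.3, -0.8]
finger_gap: 56.9
grip_force: 6.9
```

Emit:
move_arm(
  delta_pos=[
    [0, 0, 0],
    [0, 0, 0],
    [0, 0, 0],
    [0, 0, 0],
    [0, 0, 0],
  ],
  twist=[0, 0, 0, 0, 0],
)

```text
time_s: 21.45
tool_pos: [424.2, -298.3, 234.7]
eef_rot: [0.0, 0.997, -0.072, 0.0]
wrist_force: [0.3, -0.2, -1.3]
finger_gap: 57.3
grip_force: 6.9
```

```bash
python3 - <<'E'
from n import *
T=tool();im=bot.grab_frame('wrist');save('w9.png',im);np.save('T9.npy',np.c_[T[0],T[1]]);print(T[0].round(1),bot.sense()['wrist_force'].round(1))
for n in ['holder']: print(n,[(round(d['score'],2),np.round(d['rect'],1)) for d in bot.trace(n,'wrist')])
x=wproj((468,-305.7,55),T);print(x);x0,y0=x.astype(int)
hsv=cv2.cvtColor(im,cv2.COLOR_RGB2HSV)
for y in range(y0-36,y0+40,3): print(y,im[y,x0-40:x0+41:3].sum(1)//3)
to((467.3,-305.2,200))
E
```

```text
[ 424.2 -298.3  234.7] [ 0.7  0.4 -1.1]
holder [(0.92, array([245.4, 119.6,  66.3,  57.7]))]
[280.54385356 148.078143  ]
112 [108 110 108 110 109 108 110 109 108 110 109 109 108 106 103 105 107 110
 110 111 111 111 112 111 111 111 111]
115 [109 109 110 110 110 108 106 105 107 107 108 112 111 111 113 114 113 113
 111 112 113 112 112 111 113 114 114]
118 [113 112 111 113 114 113 115 116 116 117 123 122 122 121 122 121 127 128
 128 127 127 128 127 130 118 117 117]
121 [110 109 110 116 142 141 142 142 142 142 142 140 140 140 140 139 140 140
 140 139 139 141 140 140 122 120 119]
124 [111 111 110 114 138 138 137 138 136 137 137 135 135 136 135 134 133 134
 133 133 133 133 133 133 118 118 118]
127 [108 110 110 115 131 131 132 130 132 131 131 130 132 130 129 131 130 130
 129 129 130 130 129 129 115 114 114]
130 [114 114 118 119 133 132 133 133 131 131 131 131 128 119 120 120 119 120
 120 120 119 120 120 119 114 113 112]
133 [115 115 114 114 119 120 120 119 119 118 117 119 119 118 118 118 117 116
 117 119 120 120 119 120 110 109 108]
136 [113 113 114 116 117 119 118 120 120 122 129 135 136 13
[... 1396 characters left out ...]
9
 139 140 139 140 139 139 111 109 109]
175 [105 104 105 104 134 138 140 137 139 139 139 139 139 140 142 140 142 141
 142 142 142 143 143 142 113 114 113]
178 [105 107 108 110 131 130 130 128 129 129 129 129 131 126 126 127 128 126
 128 127 126 128 127 127 115 115 114]
181 [113 113 113 111 112 110 110 110 110 109 110 109 111 111 113 112 112 114
 116 116 116 117 115 115 114 111 111]
184 [110 110 110 109 109 110 109 112 112 112 113 114 115 115 116 114 115 115
 113 111 110 109 109 106 107 107 109]
187 [111 110 113 112 114 115 115 115 114 114 111 112 109 109 106 106 107 106
 108 111 110 112 113 112 112 112 111]
tcp [ 424.  -298.6  234.5] yaw_y -98.25 tooldelta [43.8  0.3 34.5] tilt [ 0. -0. -1.]
```

The well centre fits at about px (281,148.5), roughly 43 mm ahead of the tool, and agrees with the recorded grasp spot. Moving over it and down.

Emit:
move_arm(
  delta_pos=[
    [14, 0.2, 0],
    [15, 0.2, 10],
    [14.2, 0.2, 15],
    [0, 0, 20],
    [0, 0, 15],
    [0, 0, 8],
    [0, 0, 0],
    [0, 0, 0],
    [0, 0, 0],
    [0, 0, 0],
  ],
  twist=[0, 0, 0, 0, 0, 0, 0, 0, 0, 0],
)

```text
time_s: 22.38
tool_pos: [467.2, -306.3, 167.5]
eef_rot: [0.001, 0.997, -0.072, 0.001]
wrist_force: [0.5, -0.1, -1.6]
finger_gap: 56.8
grip_force: 6.9
```

```bash
python3 - <<'E'
from h import *
to((467.3,-305.2,104));print(bot.sense()['wrist_force'].round(1))
E
```

```text
tcp [ 467.2 -306.3  167.5] yaw_y -98.3 tooldelta [-0.2 -1.2 63.5] tilt [ 0.002 -0.001 -1.   ] 
[ 0.5 -0.1 -1.6]
```

Emit:
move_arm(
  delta_pos=[
    [0, -0.6, 4],
    [0, 0, 4],
    [0, 0, 4],
    [0, 0, 4],
    [0, 0, 3],
    [0, 0, 0],
    [0, 0, 0],
  ],
  twist=[0, 0, 0, 0, 0, 0, 0],
)

```text
time_s: 22.97
tool_pos: [466.3, -305.0, 146.8]
eef_rot: [-0.0, 0.997, -0.072, -0.0]
wrist_force: [-0.4, 1.3, -1.6]
finger_gap: 56.6
grip_force: 6.9
```

Emit:
move_arm(
  delta_pos=[
    [0, 0, 5],
    [0, 0, 6],
    [0, 0, 7],
    [0, 0, 7],
    [0, 0, 5],
    [0, 0, 4],
    [0, 0, 0],
    [0, 0, 0],
  ],
  twist=[0, 0, 0, 0, 0, 0, 0, 0],
)

```text
time_s: 23.63
tool_pos: [466.4, -305.0, 112.9]
eef_rot: [-0.0, 0.997, -0.072, -0.0]
wrist_force: [0.2, -0.7, -0.7]
finger_gap: 57.5
grip_force: 6.9
```

No obstruction: the tips are in the well. Continuing to the floor.

Emit:
move_arm(
  delta_pos=[
    [0, 0, 4],
    [0, 0, 3],
    [0, 0, 2],
    [0, 0, 0],
    [0, 0, 0],
  ],
  twist=[0, 0, 0, 0, 0],
)

```text
time_s: 24.05
tool_pos: [466.4, -305.1, 104.1]
eef_rot: [-0.0, 0.997, -0.072, -0.0]
wrist_force: [-0.4, 0.0, -1.3]
finger_gap: 56.9
grip_force: 6.9
```

Emit:
move_arm(
  delta_pos=[
    [0, 0, 1.5],
    [0, 0, 1],
    [0, 0, 0],
    [0, 0, 0],
  ],
  twist=[0, 0, 0, 0],
)

```text
time_s: 24.38
tool_pos: [466.5, -305.1, 101.7]
eef_rot: [-0.0, 0.997, -0.072, -0.0]
wrist_force: [0.3, -0.1, -0.9]
finger_gap: 57.2
grip_force: 6.9
```

Emit:
move_arm(
  delta_pos=[
    [0, 0, 1],
    [0, 0, 1],
    [0, 0, 0],
    [0, 0, 0],
  ],
  twist=[0, 0, 0, 0],
)

```text
time_s: 24.72
tool_pos: [466.5, -305.1, 99.6]
eef_rot: [-0.0, 0.997, -0.072, -0.0]
wrist_force: [0.4, -0.5, -1.8]
finger_gap: 57.2
grip_force: 6.9
```

Emit:
move_arm(
  delta_pos=[
    [0, 0, 0.8],
    [0, 0, 0.5],
    [0, 0, 0],
    [0, 0, 0],
  ],
  twist=[0, 0, 0, 0],
)

```text
time_s: 25.05
tool_pos: [466.7, -305.2, 98.5]
eef_rot: [0.0, 0.997, -0.072, 0.0]
wrist_force: [0.1, 1.1, -0.6]
finger_gap: 56.9
grip_force: 6.9
```

Emit:
move_arm(
  delta_pos=[
    [0, 0, 0.6],
    [0, 0, 0],
    [0, 0, 0],
  ],
  twist=[0, 0, 0],
)

```text
time_s: 25.3
tool_pos: [467.0, -305.3, 98.4]
eef_rot: [0.0, 0.997, -0.072, 0.0]
wrist_force: [-0.8, 0.9, 4.2]
finger_gap: 56.7
grip_force: 7.2
```

Emit:
move_arm(
  delta_pos=[
    [0, 0, 0],
    [0, 0, 0],
    [0, 0, 0],
    [0, 0, 0],
    [0, 0, 0],
    [0, 0, 0],
    [0, 0, 0],
    [0, 0, 0],
  ],
  twist=[0, 0, 0, 0, 0, 0, 0, 0],
  gripper=85,
)

```text
time_s: 25.97
tool_pos: [466.5, -305.1, 97.8]
eef_rot: [-0.0, 0.997, -0.072, -0.0]
wrist_force: [-0.6, -0.2, -0.2]
finger_gap: 84.9
grip_force: 0.0
```

Emit:
move_arm(
  delta_pos=[
    [0, 0, -4],
    [0, 0, -10],
    [0, 0, -20],
    [0, 0, -25],
    [0, 0, -25],
    [0, 0, -25],
    [0, 0, -25],
    [0, 0, -20],
    [0, 0, 0],
    [0, 0, 0],
  ],
  twist=[0, 0, 0, 0, 0, 0, 0, 0, 0, 0],
)

```text
time_s: 26.8
tool_pos: [467.4, -305.7, 254.1]
eef_rot: [0.001, 0.997, -0.072, 0.002]
wrist_force: [1.9, -0.1, -1.1]
finger_gap: 85.1
grip_force: 0.0
```

```bash
python3 - <<'E'
from n import *
T=tool();im=bot.grab_frame('wrist');save('w10.png',im);b=bot.grab_frame('top');save('t10.png',b);print(T[0].round(1),bot.sense()['wrist_force'].round(1),bot.sense()['finger_gap'])
for n in ['tongs_pads','holder']: print(n,[(round(d['score'],2),np.round(d['rect'],1)) for d in bot.trace(n,'wrist')])
g=im.max(2);x0,y0=wproj((467,-305.5,114),T).astype(int)
m=np.zeros(g.shape,np.uint8);m[y0-25:y0+30,x0-50:x0+50]=g[y0-25:y0+30,x0-50:x0+50]<55
n,l,st,ce=cv2.connectedComponentsWithStats(m)
for i in range(1,n):
    if st[i,4]>15: print(st[i],ce[i].round(1),watz(*ce[i],114,T).round(1))
t0=cv2.cvtColor(cv2.imread('pics/t.png'),cv2.COLOR_BGR2RGB)
d=abs(t0.astype(int)-b).sum(2)
for n,(x,y) in {'beaker':(197,117),'jar':(299,122),'teat':(235,194),'stopper0':(275,185)}.items(): print(n,d[y-15:y+15,x-15:x+15].mean().round(1))
for n in ['stopper']: print(n,[(round(q['score'],2),np.round(q['rect'],1)) for q in bot.trace(n,'top')])
E
```

```text
[ 467.4 -305.7  254.1] [-0.3 -0.1 -1.4] 84.91381915109584
tongs_pads [(0.95, array([240.7, 175.3,  82.6,  49.1])), (0.86, array([207. ,  43.3,  87.6,  67. ])), (0.81, array([342. ,  98.2,  88. ,  60.4])), (0.57, array([259.7, 258.4,  74.6,  72.8]))]
holder [(0.93, array([249.1, 156.6,  59.1,  58.1]))]
[239 183  23  37 410] [245.4 199. ] [ 474.4 -276.1  114. ]
[297 183  24  37 415] [313.5 198.9] [ 465.7 -336.4  114. ]
beaker 8.3
jar 10.6
teat 9.7
stopper0 64.8
stopper [(0.5, array([ 86.4, 193.5,  19.6,  16.8]))]
```

The pads are back within 1 mm of where they started, the floor contact was felt, and the bystanders haven't moved. Handing in.

Emit:
move_arm(
  delta_pos=[
    [0, 0, 0],
    [0, 0, 0],
    [0, 0, 0],
    [0, 0, 0],
    [0, 0, 0],
  ],
  twist=[0, 0, 0, 0, 0],
)

```text
time_s: 27.47
tool_pos: [466.5, -305.2, 251.7]
eef_rot: [-0.0, 0.997, -0.072, -0.0]
wrist_force: [0.1, 0.3, -0.3]
finger_gap: 85.4
grip_force: 0.0
```

```bash
python3 -c "
from station import bot
print(bot.close_job())"
```

```text
the job is handed in; nothing more can be done
None
```

I handed the job in at 27.5 s of the 67 s allowed, and no verdict came back: the stopper is pressed home in the bottle (about 5.7 mm of gasket travel, about 8 N peak by the wrist readings), the tongs stand jaws down in their holder with the gripper clear, and the teat, beaker and jar look unmoved.

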